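# Stir the burnishing balls, then jog the machine on its spring-return dial

## Task

Take the wooden stirrer out of its holder block, stir the steel balls in the bowl of the bench burnishing machine with about two wide full rounds of its foot near the bowl floor, and stand it back in its holder, keeping the balls in the bowl. Then turn the machine's black spring-return dial clockwise from its rest mark past the first two clicks to the third (three-stud) mark and hold it there: the dial springs back if let go, so the program finishes with the gripper still holding the dial at the third mark, after about two seconds there. Leave the other things on the counter where they are.

Things in the scene. Friction and masses are not known exactly. Their poses are not given: they have to be found in the camera images.
- polisher: Grey bench burnishing machine, fixed to the counter: foot plate 180 x 330 mm, top at 20 mm. Origin: centre of its underside; z up, x away from the robot at yaw 0. At its own y = +85 mm an open dark steel bowl (see bowl_floor); at y = -100 mm a console box 130 x 120 mm with its top at 52 mm, which carries the dial.
- bowl_floor (a point): Centre of the bowl's flat inner floor, 42 mm above the counter. The bowl is round, inner radius about 65 mm at the floor and 70 mm at the rim, outer radius 75 mm; the rim is 56 mm above this point (rolled edge to 60 mm). Axes as the machine's. A stirring circle of 40 mm radius passes through the balls and clears the wall.
- ball0_center (a point): Centre of one of five alike steel balls, 20 mm in diameter, 20 g, lying loose in a ring on the bowl floor (their starting centres are 34 to 46 mm from the bowl's middle; the middle itself is free).
- ball1_center (a point): Centre of one of five alike steel balls, 20 mm in diameter, 20 g, lying loose in a ring on the bowl floor (their starting centres are 34 to 46 mm from the bowl's middle; the middle itself is free).
- ball2_center (a point): Centre of one of five alike steel balls, 20 mm in diameter, 20 g, lying loose in a ring on the bowl floor (their starting centres are 34 to 46 mm from the bowl's middle; the middle itself is free).
- ball3_center (a point): Centre of one of five alike steel balls, 20 mm in diameter, 20 g, lying loose in a ring on the bowl floor (their starting centres are 34 to 46 mm from the bowl's middle; the middle itself is free).
- ball4_center (a point): Centre of one of five alike steel balls, 20 mm in diameter, 20 g, lying loose in a ring on the bowl floor (their starting centres are 34 to 46 mm from the bowl's middle; the middle itself is free).
- holder: Wooden holder block, fixed to the counter, 64 x 64 x 55 mm high, with one round upright hole in the middle of its top, 22 mm wide (chamfered 4 mm at the mouth). Origin: centre of its underside. It stands left or right of the machine, the yellow tin on the other side.
- holder_floor (a point): Centre of the floor of the holder's hole, 10 mm above the counter; the hole is 45 mm deep. The stirrer is home when its foot is down here, within 10 mm in height, upright, and let go.
- stirrer: Loose wooden rod, 55 to 90 g, 174 mm long, upright in the holder's hole. Origin: centre of its foot; z up along it. Round shaft 16 mm thick to 106 mm, steel collar 25 mm wide to 112 mm, then a square grip 18 x 18 mm to 174 mm (faces along its own x and y). Grip the square part from above, TCP about 148 mm above the foot.
- stirrer_tip (a point): Centre of the stirrer's foot (same point as the stirrer's origin).
- dial (a joint): Black dial's angle, rad: 0 at rest (plain bar mark), growing clockwise from above. Clicks at 0.35 (one stud), 0.70 (two) and 1.05 (three studs, 60 degrees). A spring returns it to 0 from anywhere. It takes up to 0.10 N m as far as the third click, 0.12 beyond; end stop at 1.18. Grip with 40 N or more; the wrist may lead the dial by some hundredths.
- dial_grip (a point): Point on the dial's upright axis, 77 mm above the counter, in its bar grip: 58 mm long, 14 mm wide, from 61 to 88 mm above the counter, on a 66 mm disc; grip across the 14 mm. The point turns with the dial and has the machine's axes at rest; the bar's pointer end (white line) lies along the point's x turned 30 degrees counter-clockwise from above (towards its +y).
- grease_tin: Loose yellow grease tin, 68 mm wide, 48 mm high, origin under its centre; leave alone.
- tape_measure: Loose yellow tape measure, 34 x 81 x 60 mm, origin under its centre; leave alone.
- spark_plug: Loose spark plug, 24 x 63 x 21 mm, lying; leave alone.
- bearing: Loose bearing, 40 mm wide, 12 mm high; leave alone.
Not all that is in view belongs to the job. Leave any green or orange look-alike of the stirrer alone. Of the things shaped like the holder, the wooden one is meant.

How it is judged:
On the way, in this order (a step that is already met when the one before it is completed fails the run):
1. the stirrer is held and its foot is lifted clear of the holder block (z of stirrer_tip in the frame of holder_floor above 0.06 m and contact force between the fingers and stirrer above 1 N), for 0.1 s.
2. stirring: the held stirrer's foot is less than 20 mm above the bowl floor, on the far side (more than 20 mm beyond the bowl's middle) (z of stirrer_tip in the frame of bowl_floor below 0.02 m and horizontal distance between stirrer_tip and bowl_floor below 0.07 m and contact force between the fingers and stirrer above 1 N and x of stirrer_tip in the frame of bowl_floor above 0.02 m).
3. stirring: its foot is then on the near side, more than 20 mm before the middle (z of stirrer_tip in the frame of bowl_floor below 0.02 m and horizontal distance between stirrer_tip and bowl_floor below 0.07 m and contact force between the fingers and stirrer above 1 N and x of stirrer_tip in the frame of bowl_floor below -0.02 m).
4. stirring: its foot is on the far side again, and at least three of the balls lie more than 20 mm from where they started (all of step 2 and (distance of each of ball0_center, ball1_center, ball2_center from where it was at the start of the episode above 0.02 m or distance of each of ball0_center, ball1_center, ball3_center from where it was at the start of the episode above 0.02 m or distance of each of ball0_center, ball1_center, ball4_center from where it was at the start of the episode above 0.02 m or distance of each of ball0_center, ball2_center, ball3_center from where it was at the start of the episode above 0.02 m or distance of each of ball0_center, ball2_center, ball4_center from where it was at the start of the episode above 0.02 m or distance of each of ball0_center, ball3_center, ball4_center from where it was at the start of the episode above 0.02 m or distance of each of ball1_center, ball2_center, ball3_center from where it was at the start of the episode above 0.02 m or distance of each of ball1_center, ball2_center, ball4_center from where it was at the start of the episode above 0.02 m or distance of each of ball1_center, ball3_center, ball4_center from where it was at the start of the episode above 0.02 m or distance of each of ball2_center, ball3_center, ball4_center from where it was at the start of the episode above 0.02 m)).
5. the stirrer stands in its holder again, let go, with the dial still at rest (horizontal distance between stirrer_tip and holder_floor below 0.012 m and z of stirrer_tip in the frame of holder_floor below 0.01 m and angle between stirrer's own z axis and vertical below 0.25 rad and contact force between each of the arm, the fingers and stirrer below 0.05 N and value of joint dial below 0.1 rad), for 0.2 s.
6. the dial is held at the third click (0.93 rad or more) for 1.8 seconds (value of joint dial above 0.93 rad and contact force between the fingers and polisher above 1 N), for 1.8 s.
At the end, for the whole second after the job is handed in: The fingers hold the dial still at the third click (0.93 rad or more) with over 1 N; the stirrer stands untouched in the holder's hole (foot within 12 mm sideways and 10 mm in height of holder_floor, tilt under 0.25 rad); all five balls are in the bowl (all of step 6 and velocity of joint dial between -0.15 and 0.15 rad/s and horizontal distance between stirrer_tip and holder_floor below 0.012 m and z of stirrer_tip in the frame of holder_floor below 0.01 m and angle between stirrer's own z axis and vertical below 0.25 rad and contact force between each of the arm, the fingers and stirrer below 0.05 N and horizontal distance between each of ball0_center, ball1_center, ball2_center, ball3_center, ball4_center and bowl_floor below 0.068 m and z of each of ball0_center, ball1_center, ball2_center, ball3_center, ball4_center in the frame of bowl_floor below 0.05 m); the arm keeps its last pose, push and grip.
It fails at once if the grease tin is displaced by more than 40 mm (distance of grease_tin from where it was at the start of the episode above 0.04 m).
It fails at once if the tape measure is displaced by more than 40 mm (distance of tape_measure from where it was at the start of the episode above 0.04 m).
It fails at once if the spark plug is displaced by more than 40 mm (distance of spark_plug from where it was at the start of the episode above 0.04 m).
It fails at once if the bearing is displaced by more than 40 mm (distance of bearing from where it was at the start of the episode above 0.04 m).
It fails at once if a ball leaves the bowl (horizontal distance between any of ball0_center, ball1_center, ball2_center, ball3_center, ball4_center and bowl_floor above 0.08 m).
It also fails if it takes over 72 s, if anything falls off the work surface, if the arm or the gripper's body presses on something with over 40 N, if the wrist force passes 120 N, or if a joint passes its speed limit or range.

## Robot

A 6-joint arm with a two-finger parallel gripper is mounted at the origin on a cart in front of the work surface, level with it; the furniture and walls round the work are solid. World frame = base frame: x ahead of the robot, y to its left, z up, the work surface at z = 0. Lengths are in m, angles in rad, forces in N, time in s.
With the tool pointing down it reaches from about 0.2 to 0.875 m from the base axis. Payload 3.4 kg.
Tool frame: the origin (TCP) lies between the finger pads, 19 mm behind the fingertips; this is the grasp point; z points along the fingers, y is the line along which they close (so a half turn about z gives the same grasp; the last joint's range is limited). The gripper opens to 94 mm and grips with 3 to 60 N. Pads are 16 mm wide; open, the fingers measure 119 mm over their backs; the gripper's body (75 mm by 177 mm) begins 78 mm behind the grasp point.
Start: joints at [-1.383, 0.276, 1.505, -0, 1.361, -0.121], TCP at [0.175, -0.548, 0.224] pointing down, gripper open.
Joint ranges: [-2.89, 2.89], [-0.75, 2.08], [0.22, 2.7], [-1.18, 4.32], [0.11, 2.71], [-2.7, 2.7]. Speed limits (rad/s): [2.57, 2.57, 3.14, 3.14, 3.14, 3.14].

## Interface

Orientations are given as a rotation vector (axis times angle).
In Python, from rig import env gives the robot as it stands.
- The arm moves only by the tool servo_tool, never from a script. Its argument "deltas" is a list of rows, each a list of 2 entries, a list of its own where there are three numbers: the shift along the world's x, y, z in m, then the turn, a rotation vector about the world's x, y, z in rad. A call has 1 to 5 rows; each row shifts and turns the commanded pose from where the row before left it; what a row does not reach is not made up. A row lasts 1/8 s, in which the tool goes at most 62.5 mm and 10.7 degrees, less where a joint would pass 70% of its speed; a pose out of reach is approached as far as the arm can. A call with a gripper value outside its range is refused whole. "gripper" is the finger opening in m, from 0 to 0.094, set as the call begins (left out, the last holds). The fingers move at their own pace and stop on an object; the grip force is fixed at half the most. Time passes only in rows, so rows that do not move let the fingers close. It gives the time, the measured TCP pose, the force, the opening and the grip force at its end, in the units of the state.
- env.sense(): the state, without advancing time (a new reading comes with each control period).
- env.get_image(name): name is "scene" or "top"; returns (picture, depth): 384x512x3 uint8, blue, green, red; 384x512 float32, m along the optical axis (not along the pixel's ray), 0 where there is no reading.
- env.camera_model(name): a dict with "camera_matrix" (3x3 intrinsics, pixels), "R" (3x3) and "t" (3): a world point X has camera coordinates R X + t. Camera axes: x right, y down, z forward; pixel columns grow to the right and rows downward; lengths in m; the calibration is good to about 2 mm. A picture is of the moment at which its call begins. camera_model takes no time and is no camera call.
- env.job_done(): hands the job in; it is judged then, once.
The state is a dict: "time_s": time; "joints": joint angles; "dq": joint speeds; "joint_torque": joint torques, N m; "position": TCP position; "orientation": TCP orientation; "ft_force": force on the tool from outside, world axes, zero at the start; "torque": the same for the moment, N m; "finger_gap": finger opening in m; "finger_force": force on a finger pad.
Only numpy, scipy, OpenCV 4.12 (cv2) and the standard library are available. Lean on these libraries where they do the work, as an engineer would, in place of code of your own. Each camera call takes 0.05 s, during which the arm holds its last target. There are 200 camera calls.

## Working session

There is one attempt and no reset: what is moved stays moved. The work goes in short steps, Python scripts to look and compute and a tool call to move; the robot and the scene stay as the last step left them, time stands still between calls to the robot, and variables do not carry over. Pictures are saved under pics/ and viewed, at most 10 in all, crops included, and the job is handed in when it is done.

Besides the shell and the picture viewer there is one more tool, called after "Request:" in YAML: its name, and indented under it one key for each argument. servo_tool: Moves the arm, as the interface text tells. Its arguments: {"type":"object","properties":{"deltas":{"type":"array"},"gripper":{"type":"number"}},"required":["deltas"]}

```bash
mkdir -p pics; cat > h.py <<'E'
import numpy as np, cv2
from rig import env
def shot(n,name):
    im,d=env.get_image(n); cv2.imwrite(f'pics/{name}.png',im); np.save(f'pics/{name}.npy',d); return im,d
def world(n,d,u,v,z=None):
    c=env.camera_model(n);K,R,t=[np.array(c[k]) for k in('camera_matrix','R','t')]
    r=np.linalg.solve(K,[u,v,1.])
    if z is None:
        p=d[int(v),int(u)]; return R.T@(r*p-t)
    o=-R.T@t; w=R.T@r; return o+w*(z-o[2])/w[2]
E
python3 - <<'E'
from h import *
np.set_printoptions(precision=4,suppress=True)
for n in('top','scene'):
    shot(n,n+'0'); c=env.camera_model(n); print(n,np.array(c['camera_matrix']),-np.array(c['R']).T@np.array(c['t']),c['R'])
print(env.sense())
E
```

```text
top [[405.3507   0.     252.0991]
 [  0.     405.3507 183.6505]
 [  0.       0.       1.    ]] [ 0.3829 -0.0143  1.1869] [[ 0.0002 -0.9999 -0.0156]
 [-0.993   0.0016 -0.1182]
 [ 0.1182  0.0155 -0.9929]]
scene [[465.9243   0.     254.7426]
 [  0.     465.9243 188.8192]
 [  0.       0.       1.    ]] [-0.0854  0.7879  1.0231] [[-0.8111 -0.5845 -0.0213]
 [-0.3906  0.5684 -0.7241]
 [ 0.4354 -0.579  -0.6894]]
{'time_s': 0.1, 'joints': array([-1.383 ,  0.2765,  1.506 ,  0.    ,  1.3607, -0.121 ]), 'dq': array([-0.0013, -0.0021, -0.0016, -0.0003,  0.0003, -0.0004]), 'joint_torque': array([  0.0009, -40.5455, -23.7781,   0.0703,   0.03  ,  -0.    ]), 'position': array([ 0.1747, -0.5473,  0.2235]), 'orientation': array([-3.1026, -0.4829,  0.0001]), 'ft_force': array([0.0881, 0.2773, 0.1558]), 'torque': array([-0.0167, -0.077 , -0.0158]), 'finger_force': 0.0, 'finger_gap': 0.09396825909879147}
```

View pics/top0.png

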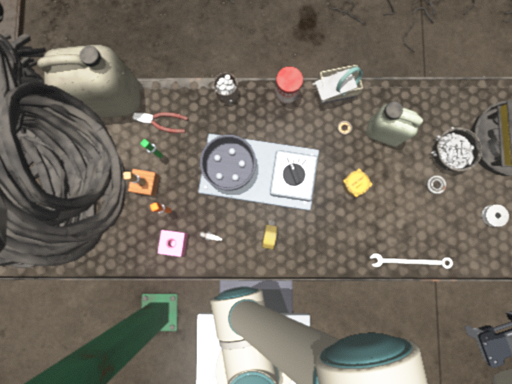

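View pics/scene0.png

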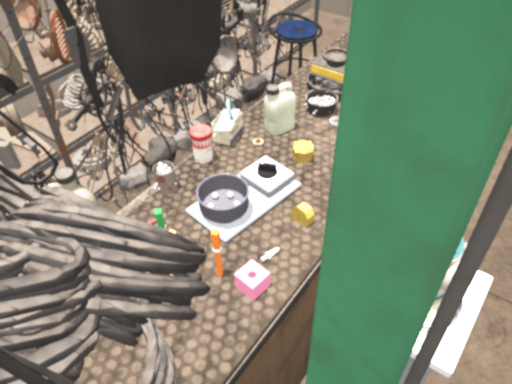

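Top view: the machine spans about (200–318, 137–208), with the bowl at (229,164) and the dial at (293,174). The holder seems to be at (141,182), with a stirrer top near (129,176). Green and orange decoys and a pink block are nearby, so I'll enlarge the area.

```bash
python3 - <<'E'
from h import *
np.set_printoptions(precision=4,suppress=True)
im=cv2.imread('pics/top0.png'); d=np.load('pics/top0.npy')
a=cv2.resize(im[125:225,110:330],None,fx=3.6,fy=3.6,interpolation=cv2.INTER_CUBIC)
cv2.imwrite('pics/crop0.png',a)
for u,v in[(129,176),(128,175),(140,182),(146,187),(172,243),(147,145),(157,207),(229,164),(293,174),(300,190)]: print(u,v,world('top',d,u,v))
E
```

```text
129 176 [0.5224 0.3111 0.1815]
128 175 [0.5248 0.3132 0.183 ]
140 182 [0.5194 0.312  0.0829]
146 187 [0.5087 0.3031 0.0538]
172 243 [0.3511 0.2341 0.0143]
147 145 [0.604  0.271  0.1713]
157 207 [0.4448 0.2398 0.1751]
229 164 [0.5764 0.07   0.039 ]
293 174 [ 0.5398 -0.1088  0.0897]
300 190 [ 0.4998 -0.1312  0.0516]
```

View pics/crop0.png

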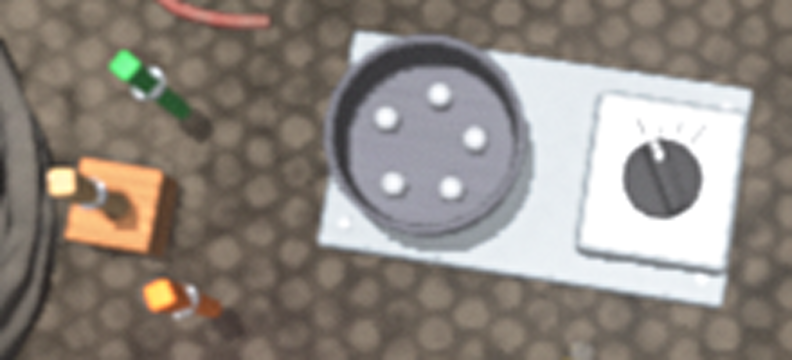

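Crop: the wooden stirrer's grip top is at crop (62,182) and the holder top spans (80–170,157–253). Footplate corners are (355,32), (752,90), (722,305) and (318,243), and the dial centre is (663,178). Next I compute poses.

```bash
python3 - <<'E'
from h import *
np.set_printoptions(precision=4,suppress=True)
d=np.load('pics/top0.npy'); im=cv2.imread('pics/top0.png')
def P(x,y,z): return world('top',d,110+(x+.5)/3.6-.5,125+(y+.5)/3.6-.5,z)
def quad(pts,z):
    w=np.array([P(x,y,z)[:2] for x,y in pts]); e=w[1]-w[0]+w[2]-w[3]; print(w.mean(0),'edge01 dir deg',np.degrees(np.arctan2(e[1],e[0])),'len',np.linalg.norm(w-np.roll(w,1,0),axis=1)); return w
print('plate');quad([(355,32),(752,90),(722,305),(318,243)],.02)
print('console');quad([(600,92),(748,112),(722,270),(578,250)],.052)
print('bowl rim',P(428,138,.1), 'disc',P(663,178,.061))
print('holder');quad([(83,157),(168,172),(152,253),(66,237)],.055)
print('stir top',P(62,182,.184),'collar',P(92,192,.12))
# clouds
V,U=np.mgrid[0:384,0:512]; c=env.camera_model('top');K,R,t=[np.array(c[k]) for k in('camera_matrix','R','t')]
W=((np.linalg.inv(K)@np.stack([U,V,1+0*U]).reshape(3,-1)*d.ravel()).T-t)@R
def box(x0,x1,y0,y1,z0,z1):
    m=(d.ravel()>0)&(W[:,0]>x0)&(W[:,0]<x1)&(W[:,1]>y0)&(W[:,1]<y1)&(W[:,2]>z0)&(W[:,2]<z1); return W[m]
b=box(.48,.56,.27,.35,.17,.2); print('stir pts',len(b),b.mean(0),b.min(0),b.max(0))
for y in np.arange(.3,.5,.02):
    q=box(.42,.64,y,y+.02,.0,.6); print(round(y,2),len(q),q[:,2].max() if len(q) else 0)
b=box(.45,.62,-.2,-.05,.075,.1); print('bar',b.mean(0),len(b)); 
g=(W.reshape(384,512,3))
s=cv2.imread('pics/top0.png')
a=cv2.resize(s[160:210,115:165],(400,400),interpolation=cv2.INTER_CUBIC); e=cv2.resize(s[150:200,265:315],(400,400),interpolation=cv2.INTER_CUBIC)
cv2.imwrite('pics/crop1.png',np.hstack([a,e]))
E
```

```text
plate
[ 0.5592 -0.0148] edge01 dir deg -98.73168836185398 len [0.1757 0.3271 0.1765 0.3276]
console
[ 0.543  -0.1135] edge01 dir deg -98.01247709475068 len [0.1266 0.1175 0.1267 0.113 ]
bowl rim [0.569  0.0668 0.1   ] disc [ 0.5437 -0.1136  0.061 ]
holder
[0.5243 0.314 ] edge01 dir deg -100.34403326478451 len [0.0644 0.0687 0.0648 0.0692]
stir top [0.5241 0.3158 0.184 ] collar [0.5256 0.3142 0.12  ]
stir pts 272 [0.5233 0.3314 0.1874] [0.48   0.3062 0.1704] [0.5584 0.35   0.1999]
0.3 431 0.1865103265375533
0.32 902 0.24879851105504314
0.34 583 0.25215769033909874
0.36 718 0.25393670866053164
0.38 516 0.24254394316270467
0.4 653 0.2926563449226201
0.42 887 0.34773080087647235
0.44 1137 0.41646488278463434
0.46 1632 0.42639467692993444
0.48 1799 0.4216395262250502
bar [ 0.5435 -0.1137  0.0865] 116
```

View pics/crop1.png

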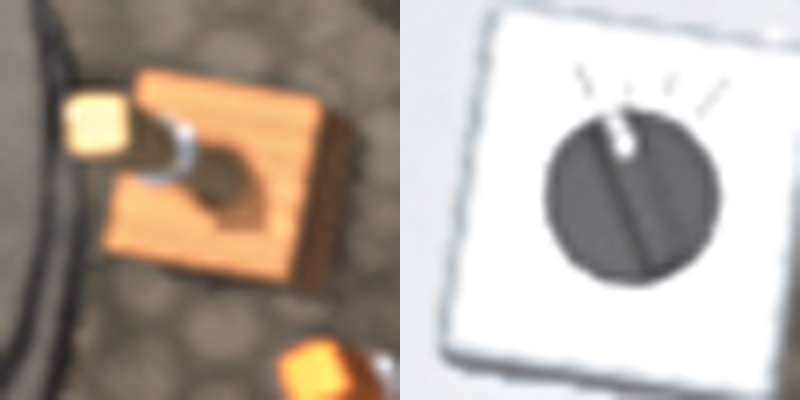

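The crops show the stirrer's square nearly axis-aligned (yaw about 0°) and the dial pointer up-left. The coil lies close on the left, so I check its clearance against the gripper body.

```bash
python3 - <<'E'
from h import *
np.set_printoptions(precision=3,suppress=True)
def cloud(n):
    d=np.load(f'pics/{n}0.npy');V,U=np.mgrid[0:384,0:512]; c=env.camera_model(n);K,R,t=[np.array(c[k]) for k in('camera_matrix','R','t')]
    W=((np.linalg.inv(K)@np.stack([U,V,1+0*U]).reshape(3,-1)*d.ravel()).T-t)@R
    return W[d.ravel()>0]
for n in('top','scene'):
    W=cloud(n)
    for x in np.arange(.38,.70,.04):
        print(n,round(x,2),[ (round(W[m][:,1].min(),3) if (m:=(W[:,0]>x)&(W[:,0]<x+.04)&(W[:,1]>.28)&(W[:,1]<.55)&(W[:,2]>z)).sum()>2 else None) for z in(.19,.22,.25,.28,.32)])
from scipy.spatial.transform import Rotation as T
print(T.from_rotvec(env.sense()['orientation']).as_matrix())
E
```

```text
top 0.38 [np.float64(0.326), np.float64(0.326), np.float64(0.326), np.float64(0.326), np.float64(0.326)]
top 0.42 [np.float64(0.324), np.float64(0.33), np.float64(0.337), np.float64(0.337), np.float64(0.337)]
top 0.46 [np.float64(0.326), np.float64(0.335), np.float64(0.408), np.float64(0.427), np.float64(0.433)]
top 0.5 [np.float64(0.328), np.float64(0.454), np.float64(0.454), np.float64(0.454), np.float64(0.454)]
top 0.54 [np.float64(0.339), np.float64(0.463), np.float64(0.463), np.float64(0.463), np.float64(0.463)]
top 0.58 [np.float64(0.473), np.float64(0.473), np.float64(0.473), np.float64(0.473), np.float64(0.473)]
top 0.62 [np.float64(0.395), np.float64(0.479), np.float64(0.479), np.float64(0.479), np.float64(0.479)]
top 0.66 [np.float64(0.396), np.float64(0.426), np.float64(0.467), np.float64(0.477), np.float64(0.477)]
scene 0.38 [np.float64(0.331), np.float64(0.331), np.float64(0.331), np.float64(0.331), np.float64(0.331)]
scene 0.42 [np.float64(0.387), np.float64(0.387), np.float64(0.387), np.float64(0.387), np.float64(0.387)]
scene 0.46 [np.float64(0.378), np.float64(0.378), np.float64(0.378), np.float64(0.378), np.float64(0.378)]
scene 0.5 [np.float64(0.377), np.float64(0.377), np.float64(0.377), np.float64(0.377), np.float64(0.377)]
scene 0.54 [np.float64(0.467), np.float64(0.467), np.float64(0.467), np.float64(0.467), np.float64(0.467)]
scene 0.58 [np.float64(0.477), np.float64(0.477), np.float64(0.477), np.float64(0.477), np.float64(0.477)]
scene 0.62 [np.float64(0.485), np.float64(0.485), np.float64(0.485), np.float64(0.485), np.float64(0.485)]
scene 0.66 [np.float64(0.496), np.float64(0.496), np.float64(0.496), np.float64(0.496), np.float64(0.496)]
[[ 0.953  0.304 -0.   ]
 [ 0.304 -0.953  0.002]
 [ 0.    -0.002 -1.   ]]
```

```bash
python3 - <<'E'
from h import *
np.set_printoptions(precision=3,suppress=True)
for n in('top','scene'):
    d=np.load(f'pics/{n}0.npy');V,U=np.mgrid[0:384,0:512]; c=env.camera_model(n);K,R,t=[np.array(c[k]) for k in('camera_matrix','R','t')]
    W=((np.linalg.inv(K)@np.stack([U,V,1+0*U]).reshape(3,-1)*d.ravel()).T-t)@R
    m=(d.ravel()>0)&(W[:,0]>.36)&(W[:,0]<.63)&(W[:,1]>.2)&(W[:,1]<.38)&(W[:,2]>.21)
    print(n,m.sum()); print(np.c_[W[m],U.ravel()[m],V.ravel()[m]][::max(1,m.sum()//25)])
E
```

```text
top 1330
[[  0.479   0.344   0.21  111.    192.   ]
 [  0.461   0.339   0.224 111.    199.   ]
 [  0.422   0.34    0.634   2.    203.   ]
 [  0.418   0.338   0.634   3.    206.   ]
 [  0.414   0.34    0.634   1.    209.   ]
 [  0.432   0.342   0.239 107.    211.   ]
 [  0.428   0.335   0.211 114.    213.   ]
 [  0.422   0.34    0.241 107.    215.   ]
 [  0.417   0.375   0.263  88.    217.   ]
 [  0.415   0.347   0.253 102.    218.   ]
 [  0.413   0.331   0.22  114.    219.   ]
 [  0.407   0.371   0.283  86.    221.   ]
 [  0.405   0.353   0.266  97.    222.   ]
 [  0.404   0.342   0.235 107.    223.   ]
 [  0.392   0.333   0.643   1.    225.   ]
 [  0.396   0.374   0.296  82.    226.   ]
 [  0.394   0.359   0.272  93.    227.   ]
 [  0.392   0.341   0.236 107.    228.   ]
 [  0.387   0.372   0.294  83.    230.   ]
 [  0.385   0.352   0.261  98.    231.   ]
 [  0.38    0.371   0.286  85.    233.   ]
 [  0.379   0.327   0.644   4.    235.   ]
 [  0.376   0.329   0.645   2.    237.   ]
 [  0.373   0.329   0.648   0.    239.   ]
 [  0.363   0.379   0.285  81.    241.   ]
 [  0.362   0.32
[... 457 characters left out ...]
    51.   ]
 [  0.375   0.378   0.712 164.     55.   ]
 [  0.371   0.375   0.707 168.     58.   ]
 [  0.374   0.379   0.703 165.     61.   ]
 [  0.364   0.354   0.692 183.     63.   ]
 [  0.374   0.371   0.692 170.     66.   ]
 [  0.369   0.355   0.683 181.     68.   ]
 [  0.366   0.346   0.676 187.     70.   ]
 [  0.362   0.337   0.67  194.     72.   ]
 [  0.362   0.334   0.665 195.     74.   ]
 [  0.367   0.338   0.662 191.     76.   ]
 [  0.373   0.35    0.662 183.     78.   ]
 [  0.38    0.362   0.663 174.     80.   ]
 [  0.382   0.376   0.666 166.     82.   ]
 [  0.383   0.366   0.657 171.     84.   ]
 [  0.411   0.36    0.634 163.     90.   ]
 [  0.361   0.375   0.265 204.    257.   ]]
```

Request:
servo_tool:
  deltas:
    - [[0.017,0.043,0.01],[0,0,0.07]]
    - [[0.017,0.043,0.01],[0,0,0.07]]
    - [[0.017,0.043,0.01],[0,0,0.07]]
    - [[0.017,0.043,0.01],[0,0,0.07]]
    - [[0.017,0.043,0.01],[0,0,0.07]]
  gripper: 0.05

```text
time_s: 0.72
position: [0.26, -0.3311, 0.2743]
orientation: [-2.971, -1.019, -0.0]
ft_force: [0.4, -0.3, -0.6]
finger_gap: 0.0507
finger_force: 0.0
```

Request:
servo_tool:
  deltas:
    - [[0.017,0.043,0.008],[0,0,0.07]]
    - [[0.017,0.043,0.008],[0,0,0.07]]
    - [[0.017,0.043,0.008],[0,0,0.07]]
    - [[0.017,0.043,0.008],[0,0,0.07]]
    - [[0.017,0.043,0.008],[0,0,0.07]]

```text
time_s: 1.35
position: [0.3448, -0.1163, 0.3144]
orientation: [2.749, 1.521, 0.0]
ft_force: [0.4, 0.2, 0.1]
finger_gap: 0.0499
finger_force: 0.0
```

Request:
servo_tool:
  deltas:
    - [[0.018,0.043,0],[0,0,0.07]]
    - [[0.018,0.043,0],[0,0,0.07]]
    - [[0.018,0.043,0],[0,0,0.07]]
    - [[0.018,0.043,0],[0,0,0.07]]
    - [[0.018,0.043,0],[0,0,0.07]]

```text
time_s: 1.98
position: [0.4349, 0.0987, 0.314]
orientation: [2.441, 1.977, -0.001]
ft_force: [0.9, -0.6, 0.6]
finger_gap: 0.05
finger_force: 0.0
```

Request:
servo_tool:
  deltas:
    - [[0.018,0.043,0],[0,0,0.063]]
    - [[0.018,0.043,0],[0,0,0.063]]
    - [[0.018,0.043,0],[0,0,0.063]]
    - [[0.018,0.043,0],[0,0,0.063]]
    - [[0.018,0.043,0],[0,0,0.063]]

```text
time_s: 2.6
position: [0.525, 0.3136, 0.3137]
orientation: [-2.101, -2.335, 0.001]
ft_force: [0.6, 0.1, 0.2]
finger_gap: 0.0501
finger_force: 0.0
```

Request:
servo_tool:
  deltas:
    - [[0,0,0],[0,0,0]]
    - [[0,0,-0.02],[0,0,0]]
    - [[0,0,-0.02],[0,0,0]]
    - [[0,0,-0.02],[0,0,0]]

```text
time_s: 3.1
position: [0.5241, 0.311, 0.2536]
orientation: [2.105, 2.332, -0.002]
ft_force: [0.2, -0.7, -0.0]
finger_gap: 0.0501
finger_force: 0.0
```

```bash
python3 - <<'E'
from h import *
im,d=shot('top','top1'); im2,d2=shot('scene','scene1')
a=cv2.resize(im[120:260,60:240],(540,420),interpolation=cv2.INTER_CUBIC); b=cv2.resize(im2[160:300,170:257],(261,420),interpolation=cv2.INTER_CUBIC)
cv2.imwrite('pics/crop2.png',np.hstack([a,b])); print(env.sense()['joints'])
E
```

```text
[ 4.21679200e-01  3.16331227e-01  1.37802698e+00 -5.23654942e-04
  1.45307461e+00  3.19786113e-01]
```

View pics/crop2.png

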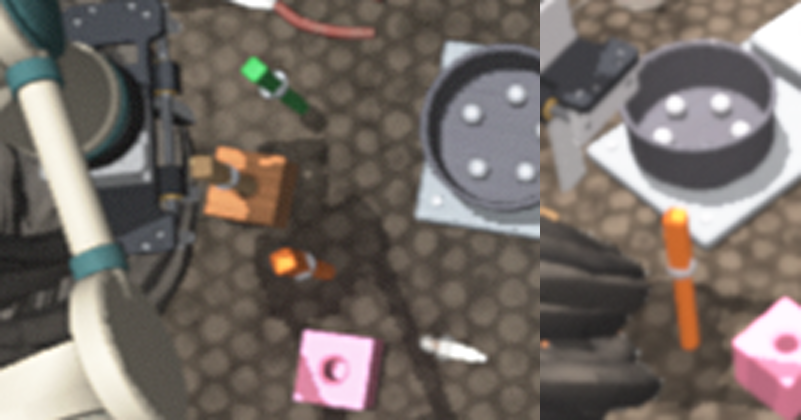

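The gripper's long side lies along x and clears the coil on the left, and the stirrer top sits right beside it. I descend and grip.

Request:
servo_tool:
  deltas:
    - [[0,0.002,-0.02],[0,0,0]]
    - [[0,0.001,-0.02],[0,0,0]]
    - [[0,0,-0.02],[0,0,0]]
    - [[0,0,-0.015],[0,0,0]]
    - [[0,0,-0.01],[0,0,0]]

```text
time_s: 3.82
position: [0.5248, 0.3148, 0.1691]
orientation: [2.104, 2.332, 0.0]
ft_force: [0.4, -0.5, 0.6]
finger_gap: 0.0498
finger_force: 0.0
```

Request:
servo_tool:
  deltas:
    - [[0,0,0],[0,0,0]]
    - [[0,0,0],[0,0,0]]
    - [[0,0,0],[0,0,0]]
    - [[0,0,0],[0,0,0]]
  gripper: 0

```text
time_s: 4.32
position: [0.5251, 0.3153, 0.1699]
orientation: [2.104, 2.332, 0.002]
ft_force: [0.8, 0.2, 1.9]
finger_gap: 0.018
finger_force: 30.0
```

Request:
servo_tool:
  deltas:
    - [[0,0,0.01],[0,0,0]]
    - [[0,0,0.02],[0,0,0]]
    - [[0,0,0.03],[0,0,0]]
    - [[0,0,0.03],[0,0,0]]
    - [[0,0,0.03],[0,0,0]]

```text
time_s: 4.95
position: [0.5247, 0.3151, 0.2909]
orientation: [2.104, 2.333, 0.001]
ft_force: [1.0, -0.6, -0.3]
finger_gap: 0.0178
finger_force: 30.0
```

Request:
servo_tool:
  deltas:
    - [[0,0,0.03],[0,0,0]]
    - [[0,0,0],[0,0,0]]
    - [[0.006,-0.035,0],[0,0,0]]
    - [[0.008,-0.042,0],[0,0,0]]
    - [[0.008,-0.042,0],[0,0,0]]

```text
time_s: 5.58
position: [0.5461, 0.195, 0.3176]
orientation: [-2.102, -2.333, 0.003]
ft_force: [-0.1, -0.5, -1.3]
finger_gap: 0.0182
finger_force: 30.0
```

Request:
servo_tool:
  deltas:
    - [[0.008,-0.042,0],[0,0,0]]
    - [[0.008,-0.042,0],[0,0,0]]
    - [[0.006,-0.03,0],[0,0,0]]
    - [[0.002,-0.014,0],[0,0,0]]
    - [[0,0,0],[0,0,0]]

```text
time_s: 6.2
position: [0.5704, 0.0679, 0.3184]
orientation: [-2.105, -2.33, 0.001]
ft_force: [-0.2, -0.6, -1.1]
finger_gap: 0.0178
finger_force: 30.0
```

```bash
python3 - <<'E'
from h import *
print(env.sense()['position'])
im,d=shot('top','top2'); im2,d2=shot('scene','scene2')
a=cv2.resize(im[110:250,120:270],(450,420),interpolation=cv2.INTER_CUBIC); b=cv2.resize(im2[110:250,160:276],(348,420),interpolation=cv2.INTER_CUBIC)
cv2.imwrite('pics/crop3.png',np.hstack([a,b]))
E
```

```text
[0.57041281 0.06791775 0.31842972]
```

View pics/crop3.png

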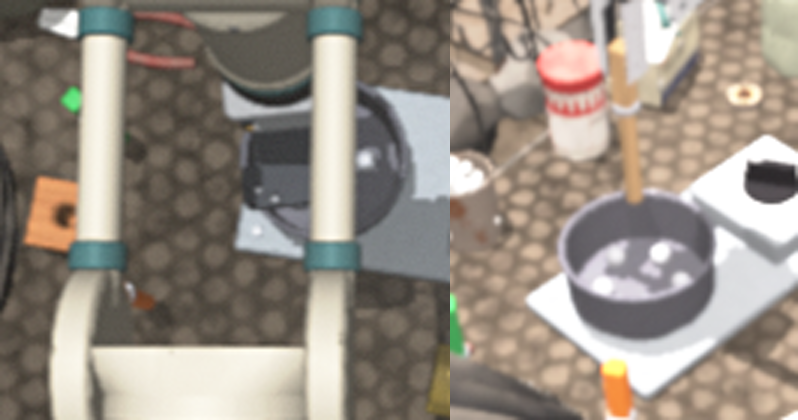

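The stirrer hangs upright over the bowl's middle. I lower it, move out through a gap between the balls, and stir.

Request:
servo_tool:
  deltas:
    - [[0,0,-0.025],[0,0,0]]
    - [[0,0,-0.025],[0,0,0]]
    - [[0,0,-0.025],[0,0,0]]
    - [[0,0,-0.02],[0,0,0]]
    - [[0,0,-0.015],[0,0,0]]

```text
time_s: 6.92
position: [0.5702, 0.0696, 0.2083]
orientation: [-2.102, -2.334, 0.0]
ft_force: [-0.4, 0.0, -0.8]
finger_gap: 0.0179
finger_force: 30.0
```

Request:
servo_tool:
  deltas:
    - [[0,0,0],[0,0,0]]
    - [[0.01,0.005,0],[0,0,0]]
    - [[0.012,0.006,0],[0,0,0]]
    - [[0.011,0.006,0],[0,0,0]]

```text
time_s: 7.42
position: [0.6053, 0.0857, 0.2099]
orientation: [2.103, 2.332, 0.002]
ft_force: [0.1, 1.3, -0.9]
finger_gap: 0.0177
finger_force: 30.0
```

Request:
servo_tool:
  deltas:
    - [[-0.009,0.0113,0],[0,0,0]]
    - [[-0.0126,0.0071,0],[0,0,0]]
    - [[-0.0143,0.0017,0],[0,0,0]]
    - [[-0.0139,-0.0039,0],[0,0,0]]
    - [[-0.0113,-0.009,0],[0,0,0]]

```text
time_s: 8.05
position: [0.5412, 0.0919, 0.2096]
orientation: [2.103, 2.333, 0.0]
ft_force: [0.7, -0.4, -0.3]
finger_gap: 0.0179
finger_force: 30.0
```

Request:
servo_tool:
  deltas:
    - [[-0.0071,-0.0126,0],[0,0,0]]
    - [[-0.0017,-0.0143,0],[0,0,0]]
    - [[0.0039,-0.0139,0],[0,0,0]]
    - [[0.009,-0.0113,0],[0,0,0]]
    - [[0.0126,-0.0071,0],[0,0,0]]

```text
time_s: 8.68
position: [0.5605, 0.0321, 0.2092]
orientation: [2.105, 2.332, 0.0]
ft_force: [1.4, -0.1, -0.8]
finger_gap: 0.0176
finger_force: 30.0
```

Request:
servo_tool:
  deltas:
    - [[0.0143,-0.0017,0],[0,0,0]]
    - [[0.0139,0.0039,0],[0,0,0]]
    - [[0.0113,0.009,0],[0,0,0]]
    - [[0.0071,0.0126,0],[0,0,0]]
    - [[0.0017,0.0143,0],[0,0,0]]

```text
time_s: 9.3
position: [0.6079, 0.0727, 0.2091]
orientation: [-2.103, -2.333, -0.0]
ft_force: [-0.4, -0.5, -0.9]
finger_gap: 0.0181
finger_force: 30.0
```

Smooth. Second round, plus about 45° more.

Request:
servo_tool:
  deltas:
    - [[-0.0039,0.0139,0],[0,0,0]]
    - [[-0.009,0.0113,0],[0,0,0]]
    - [[-0.0126,0.0071,0],[0,0,0]]
    - [[-0.0143,0.0017,0],[0,0,0]]
    - [[-0.0139,-0.0039,0],[0,0,0]]

```text
time_s: 9.93
position: [0.5525, 0.1012, 0.2095]
orientation: [2.103, 2.333, -0.0]
ft_force: [0.1, 0.1, -0.9]
finger_gap: 0.0177
finger_force: 30.0
```

Request:
servo_tool:
  deltas:
    - [[-0.0113,-0.009,0],[0,0,0]]
    - [[-0.0071,-0.0126,0],[0,0,0]]
    - [[-0.0017,-0.0143,0],[0,0,0]]
    - [[0.0039,-0.0139,0],[0,0,0]]
    - [[0.009,-0.0113,0],[0,0,0]]

```text
time_s: 10.55
position: [0.5475, 0.0389, 0.2093]
orientation: [2.105, 2.332, 0.0]
ft_force: [-0.2, 0.3, -1.1]
finger_gap: 0.0176
finger_force: 30.0
```

Request:
servo_tool:
  deltas:
    - [[0.0126,-0.0071,0],[0,0,0]]
    - [[0.0143,-0.0017,0],[0,0,0]]
    - [[0.0139,0.0039,0],[0,0,0]]
    - [[0.0113,0.009,0],[0,0,0]]
    - [[0.0071,0.0126,0],[0,0,0]]

```text
time_s: 11.18
position: [0.6067, 0.0581, 0.209]
orientation: [-2.104, -2.333, -0.0]
ft_force: [-1.0, 1.4, -0.6]
finger_gap: 0.0181
finger_force: 30.0
```

Request:
servo_tool:
  deltas:
    - [[0.0017,0.0143,0],[0,0,0]]
    - [[-0.0039,0.0139,0],[0,0,0]]
    - [[0,0,0],[0,0,0]]
    - [[-0.011,-0.006,0],[0,0,0]]
    - [[-0.011,-0.006,0],[0,0,0]]

```text
time_s: 11.8
position: [0.5806, 0.0723, 0.2093]
orientation: [2.104, 2.332, -0.001]
ft_force: [-0.8, -0.2, -0.6]
finger_gap: 0.0181
finger_force: 30.0
```

```bash
python3 - <<'E'
from h import *
print(env.sense()['position'])
im2,d2=shot('scene','scene3')
cv2.imwrite('pics/crop4.png',cv2.resize(im2[110:250,160:300],(560,560),interpolation=cv2.INTER_CUBIC))
E
```

```text
[0.58057126 0.0722766  0.20933881]
```

View pics/crop4.png

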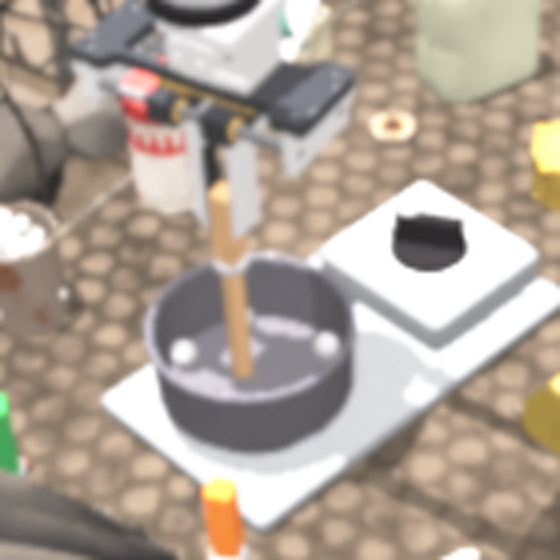

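The stirrer is in the bowl and at least two balls are visible. I lift it and go back over the holder, then check the balls before placing it.

Request:
servo_tool:
  deltas:
    - [[0,0,0.02],[0,0,0]]
    - [[0,0,0.03],[0,0,0]]
    - [[0,0,0.03],[0,0,0]]
    - [[0,0,0.03],[0,0,0]]
    - [[0,0,0],[0,0,0]]

```text
time_s: 12.48
position: [0.5826, 0.0726, 0.3218]
orientation: [2.102, 2.329, 0.006]
ft_force: [-0.4, -0.0, -0.6]
finger_gap: 0.0175
finger_force: 30.0
```

Request:
servo_tool:
  deltas:
    - [[-0.008,0.035,0],[0,0,0]]
    - [[-0.009,0.04,0],[0,0,0]]
    - [[-0.009,0.04,0],[0,0,0]]
    - [[-0.009,0.04,0],[0,0,0]]
    - [[-0.009,0.04,0],[0,0,0]]

```text
time_s: 13.1
position: [0.5366, 0.2687, 0.3174]
orientation: [-2.104, -2.331, 0.004]
ft_force: [0.2, 0.4, 0.5]
finger_gap: 0.0177
finger_force: 30.0
```

Request:
servo_tool:
  deltas:
    - [[-0.008,0.03,0],[0,0,0]]
    - [[-0.003,0.016,0],[0,0,0]]
    - [[0,0,0],[0,0,0]]
    - [[0,0,0],[0,0,0]]

```text
time_s: 13.6
position: [0.5271, 0.3129, 0.3189]
orientation: [2.105, 2.331, -0.002]
ft_force: [0.2, -0.1, -0.6]
finger_gap: 0.0179
finger_force: 30.0
```

```bash
python3 - <<'E'
from h import *
print(env.sense()['position'])
im,d=shot('top','top4'); im2,d2=shot('scene','scene4'); o=cv2.imread('pics/top0.png')
f=lambda i:cv2.resize(i[130:200,195:265],(280,280),interpolation=cv2.INTER_CUBIC)
cv2.imwrite('pics/crop5.png',np.vstack([np.hstack([f(o),f(im)]),cv2.resize(im[140:220,85:245],(560,280),interpolation=cv2.INTER_CUBIC)]))
E
```

```text
[0.52705527 0.31294954 0.31887627]
```

View pics/crop5.png

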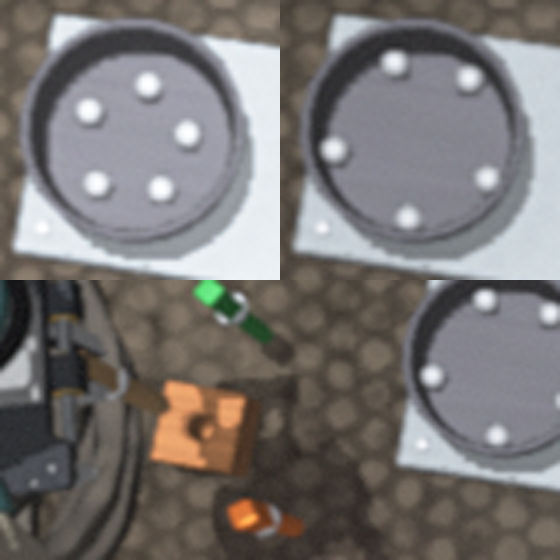

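The old and new bowl views show every ball now at the wall, at least 28 mm from any starting spot. The hole is at (203,425) in the crop, so I return to the original grasp x,y and insert.

Request:
servo_tool:
  deltas:
    - [[-0.002,0.001,0],[0,0,0]]
    - [[0,0,-0.03],[0,0,0]]
    - [[0,0,-0.03],[0,0,0]]
    - [[0,0,-0.02],[0,0,0]]
    - [[0,0,-0.01],[0,0,0]]

```text
time_s: 14.32
position: [0.5243, 0.3146, 0.2282]
orientation: [-2.104, -2.332, 0.002]
ft_force: [0.0, -0.1, 0.2]
finger_gap: 0.018
finger_force: 30.0
```

Request:
servo_tool:
  deltas:
    - [[0,0,-0.01],[0,0,0]]
    - [[0,0,-0.01],[0,0,0]]
    - [[0,0,-0.01],[0,0,0]]
    - [[0,0,-0.01],[0,0,0]]
    - [[0,0,0],[0,0,0]]

```text
time_s: 14.95
position: [0.5242, 0.3149, 0.1883]
orientation: [-2.104, -2.332, 0.003]
ft_force: [0.4, -0.4, -0.4]
finger_gap: 0.018
finger_force: 30.0
```

Request:
servo_tool:
  deltas:
    - [[0,0,-0.008],[0,0,0]]
    - [[0,0,-0.006],[0,0,0]]
    - [[0,0,-0.003],[0,0,0]]
    - [[0,0,0],[0,0,0]]

```text
time_s: 15.45
position: [0.5246, 0.3151, 0.172]
orientation: [-2.104, -2.333, 0.001]
ft_force: [0.0, 0.3, -1.1]
finger_gap: 0.0178
finger_force: 30.0
```

Request:
servo_tool:
  deltas:
    - [[0,0,0],[0,0,0]]
    - [[0,0,0],[0,0,0]]
    - [[0,0,0],[0,0,0]]
    - [[0,0,0],[0,0,0]]
  gripper: 0.05

```text
time_s: 15.95
position: [0.5248, 0.3152, 0.1724]
orientation: [2.104, 2.333, 0.0]
ft_force: [0.0, -0.0, 0.1]
finger_gap: 0.0499
finger_force: 0.0
```

Request:
servo_tool:
  deltas:
    - [[0,0,0.005],[0,0,0]]
    - [[0,0,0.015],[0,0,0]]
    - [[0,0,0.03],[0,0,0]]
    - [[0,0,0.03],[0,0,0]]
    - [[0,0,0.03],[0,0,0]]

```text
time_s: 16.58
position: [0.5249, 0.3152, 0.2846]
orientation: [2.104, 2.332, 0.003]
ft_force: [0.2, 0.3, 0.1]
finger_gap: 0.0502
finger_force: 0.0
```

Request:
servo_tool:
  deltas:
    - [[0.002,-0.043,0],[0,0,-0.13]]
    - [[0.002,-0.043,0],[0,0,-0.13]]
    - [[0.002,-0.043,0],[0,0,-0.13]]
    - [[0.002,-0.043,0],[0,0,-0.13]]
    - [[0.002,-0.043,0],[0,0,-0.13]]

```text
time_s: 17.2
position: [0.535, 0.0988, 0.2837]
orientation: [2.741, 1.533, 0.003]
ft_force: [1.5, -0.1, 0.4]
finger_gap: 0.0499
finger_force: 0.0
```

Request:
servo_tool:
  deltas:
    - [[0.002,-0.043,0],[0,0,-0.13]]
    - [[0.002,-0.043,0],[0,0,-0.13]]
    - [[0.002,-0.043,0],[0,0,-0.13]]
    - [[0.002,-0.043,0],[0,0,-0.13]]
    - [[0.001,-0.042,0],[0,0,-0.13]]

```text
time_s: 17.82
position: [0.544, -0.1154, 0.2837]
orientation: [3.087, 0.577, 0.003]
ft_force: [-0.2, 0.3, 0.5]
finger_gap: 0.0503
finger_force: 0.0
```

```bash
python3 - <<'E'
from h import *
np.set_printoptions(precision=4,suppress=True)
d=np.load('pics/top4.npy');V,U=np.mgrid[0:384,0:512]; c=env.camera_model('top');K,R,t=[np.array(c[k]) for k in('camera_matrix','R','t')]
W=((np.linalg.inv(K)@np.stack([U,V,1+0*U]).reshape(3,-1)*d.ravel()).T-t)@R
for z in(.075,.082):
    b=W[(abs(W[:,0]-.544)<.05)&(abs(W[:,1]+.114)<.05)&(W[:,2]>z)&(W[:,2]<.1)]
    x=b[:,:2].astype(np.float32); r=cv2.minAreaRect(x); w,v=np.linalg.eigh(np.cov(x.T)); a=np.degrees(np.arctan2(v[1,1],v[0,1]));print(z,len(b),b.mean(0),r,a%180)
b=W[(abs(W[:,0]-.544)<.05)&(abs(W[:,1]+.114)<.05)&(W[:,2]>.05)]; print(np.histogram(b[:,2],bins=np.arange(.046,.096,.005)))
print(env.sense()['position'],env.sense()['joints'])
im2,d2=shot('scene','scene5')
cv2.imwrite('pics/crop6.png',cv2.resize(im2[100:300,150:330],(540,600),interpolation=cv2.INTER_CUBIC))
E
```

```text
0.075 115 [ 0.5437 -0.1136  0.0867] ((0.5440827012062073, -0.11420929431915283), (0.05722806975245476, 0.014144792221486568), 21.059473037719727) 21.33479051667146
0.082 108 [ 0.544  -0.1138  0.0872] ((0.5440869927406311, -0.11421774327754974), (0.05722612515091896, 0.01414398942142725), 21.08158302307129) 20.964397030408293
(array([ 91, 575, 224, 118,   6,   6,   7,  33,  66]), array([0.046, 0.051, 0.056, 0.061, 0.066, 0.071, 0.076, 0.081, 0.086,
       0.091]))
[ 0.544  -0.1154  0.2837] [-0.3341  0.2186  1.438   0.      1.4829  0.8673]
```

View pics/crop6.png

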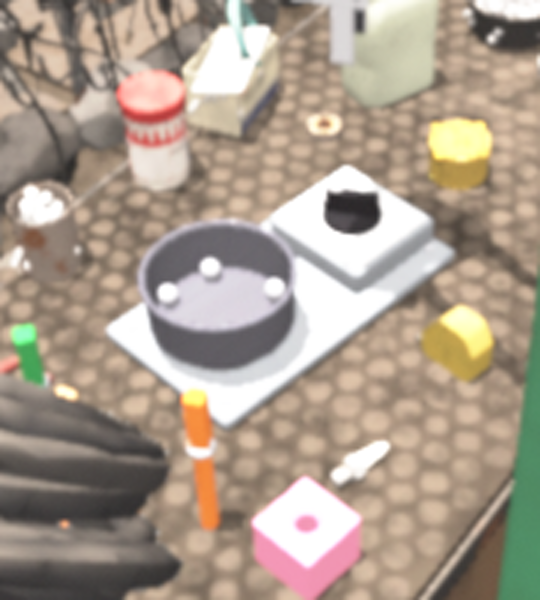

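The dial is clear at (0.544,-0.114), with its bar at 21.2°. The gripper is already lined up, so I descend and check the stirrer numerically.

Request:
servo_tool:
  deltas:
    - [[0,0.001,-0.04],[0,0,0]]
    - [[0,0,-0.04],[0,0,0]]
    - [[0,0,-0.04],[0,0,0]]
    - [[0,0,-0.035],[0,0,0]]
    - [[0,0,-0.02],[0,0,0]]

```text
time_s: 18.5
position: [0.5434, -0.1125, 0.1065]
orientation: [-3.086, -0.584, 0.002]
ft_force: [0.0, 0.8, 0.4]
finger_gap: 0.05
finger_force: 0.0
```

Request:
servo_tool:
  deltas:
    - [[0,0,-0.015],[0,0,0]]
    - [[0,0,-0.01],[0,0,0]]
    - [[0,0,0],[0,0,0]]

```text
time_s: 18.88
position: [0.5438, -0.1128, 0.0822]
orientation: [-3.087, -0.584, 0.0]
ft_force: [-0.5, 0.1, 0.3]
finger_gap: 0.0499
finger_force: 0.0
```

```bash
python3 - <<'E'
from h import *
im,d=shot('top','top6');V,U=np.mgrid[0:384,0:512]; c=env.camera_model('top');K,R,t=[np.array(c[k]) for k in('camera_matrix','R','t')]
W=((np.linalg.inv(K)@np.stack([U,V,1+0*U]).reshape(3,-1)*d.ravel()).T-t)@R
b=W[(abs(W[:,0]-.524)<.02)&(W[:,1]>.29)&(W[:,1]<.33)&(W[:,2]>.13)]
h=(U.ravel()>=126)&(U.ravel()<=131)&(V.ravel()>=173)&(V.ravel()<=178); print(W[h].mean(0),W[h][:,2].min(),W[h][:,2].max())
print(im[176,129],cv2.imread('pics/top0.png')[176,129],env.sense())
E
```

```text
[0.52372519 0.31247385 0.18131459] 0.17306319204009682 0.1871197766223951
[162 225 255] [192 247 255] {'time_s': 18.925, 'joints': array([-3.29805320e-01,  3.62693813e-01,  1.75716843e+00, -8.99199014e-05,
        1.02097277e+00,  8.67162933e-01]), 'dq': array([-0.00234477, -0.00880504, -0.0087955 ,  0.00037498, -0.00043347,
        0.000736  ]), 'joint_torque': array([ 4.55638346e-04, -4.07699883e+01, -1.92217952e+01,  4.96730406e-02,
       -3.21187789e-02, -7.41587737e-04]), 'position': array([ 0.544127  , -0.11293544,  0.08270953]), 'orientation': array([3.08642641e+00, 5.83785028e-01, 9.75076880e-04]), 'ft_force': array([ 0.13046748, -0.48000491,  0.26962152]), 'torque': array([-0.02594947,  0.00314213,  0.08776624]), 'finger_force': 0.0, 'finger_gap': 0.049698902887387146}
```

The stirrer stands home, with its top at z about 0.184. I grip the dial.

Request:
servo_tool:
  deltas:
    - [[0,-0.001,0],[0,0,0]]
    - [[0,0,0],[0,0,0]]
    - [[0,0,0],[0,0,0]]
    - [[0,0,0],[0,0,0]]
    - [[0,0,0],[0,0,0]]
  gripper: 0

```text
time_s: 19.55
position: [0.5438, -0.1137, 0.0825]
orientation: [-3.087, -0.583, -0.0]
ft_force: [-0.5, 1.6, 1.5]
finger_gap: 0.0139
finger_force: 30.0
```

Request:
servo_tool:
  deltas:
    - [[0,0,0],[0,0,-0.1]]
    - [[0,0,0],[0,0,-0.1]]
    - [[0,0,0],[0,0,-0.1]]
    - [[0,0,0],[0,0,-0.1]]
    - [[0,0,0],[0,0,-0.1]]

```text
time_s: 20.18
position: [0.5437, -0.1137, 0.0824]
orientation: [-3.135, 0.203, 0.0]
ft_force: [0.1, 0.5, 1.5]
finger_gap: 0.0136
finger_force: 30.0
```

Request:
servo_tool:
  deltas:
    - [[0,0,0],[0,0,-0.1]]
    - [[0,0,0],[0,0,-0.1]]
    - [[0,0,0],[0,0,-0.1]]
    - [[0,0,0],[0,0,-0.1]]
    - [[0,0,0],[0,0,-0.1]]

```text
time_s: 20.8
position: [0.5437, -0.1137, 0.0825]
orientation: [-2.987, 0.972, 0.0]
ft_force: [-0.5, -0.1, 1.6]
finger_gap: 0.0136
finger_force: 30.0
```

Request:
servo_tool:
  deltas:
    - [[0,0,0],[0,0,-0.05]]
    - [[0,0,0],[0,0,-0.03]]
    - [[0,0,0],[0,0,0]]
    - [[0,0,0],[0,0,0]]
    - [[0,0,0],[0,0,0]]

```text
time_s: 21.42
position: [0.5437, -0.1137, 0.0824]
orientation: [-2.948, 1.086, 0.0]
ft_force: [-0.1, 1.5, 4.0]
finger_gap: 0.0138
finger_force: 30.0
```

```bash
python3 - <<'E'
from h import *
s=env.sense();print(s)
im2,d2=shot('scene','scene7'); im,d=shot('top','top7')
cv2.imwrite('pics/crop7.png',np.hstack([cv2.resize(im2[120:230,190:310],(480,440),interpolation=cv2.INTER_CUBIC),cv2.resize(im[140:210,260:310],(314,440),interpolation=cv2.INTER_CUBIC)]))
E
```

```text
{'time_s': 21.425, 'joints': array([-3.31475804e-01,  3.63060007e-01,  1.75737516e+00,  1.57392241e-04,
        1.02128603e+00,  1.94521389e+00]), 'dq': array([-0.00019406,  0.00180211, -0.00199772,  0.00061128, -0.00141851,
        0.00103372]), 'joint_torque': array([ -0.83977148, -39.41934943, -19.24823999,  -0.33635144,
        -0.58450174,   0.09560854]), 'position': array([ 0.54370858, -0.11368255,  0.08243988]), 'orientation': array([-2.94777134e+00,  1.08601232e+00,  2.06387743e-04]), 'ft_force': array([-0.10020913,  1.53694263,  4.01569204]), 'torque': array([0.33446776, 0.09351041, 0.04757217]), 'finger_force': 30.00772476196289, 'finger_gap': 0.013788254376411312}
```

View pics/crop7.png

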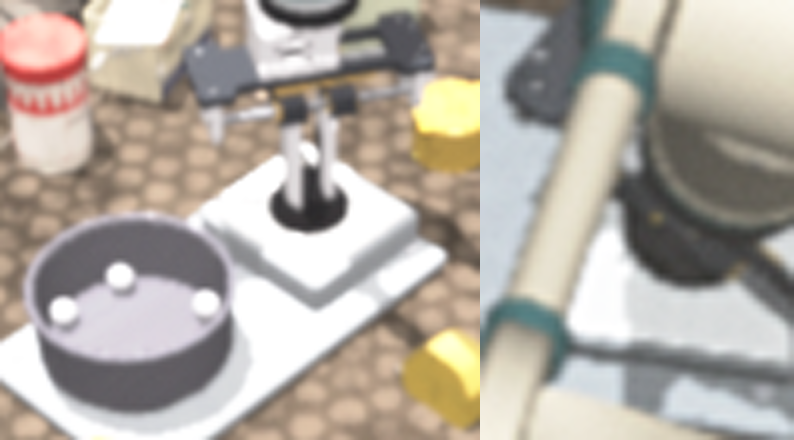

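The scene view shows the gripper square on the bar, now swung round, with the balls in the bowl. The gap is still 13.8 mm and the wrist torque of 0.096 N m matches the spring. I hold about two seconds.

Request:
servo_tool:
  deltas:
    - [[0,0,0],[0,0,-0.01]]
    - [[0,0,0],[0,0,0]]
    - [[0,0,0],[0,0,0]]
    - [[0,0,0],[0,0,0]]
    - [[0,0,0],[0,0,0]]

```text
time_s: 22.15
position: [0.5438, -0.1137, 0.0824]
orientation: [-2.942, 1.101, 0.0]
ft_force: [-0.3, 1.8, 4.6]
finger_gap: 0.0133
finger_force: 30.0
```

Request:
servo_tool:
  deltas:
    - [[0,0,0],[0,0,0]]
    - [[0,0,0],[0,0,0]]
    - [[0,0,0],[0,0,0]]
    - [[0,0,0],[0,0,0]]
    - [[0,0,0],[0,0,0]]

```text
time_s: 22.78
position: [0.5437, -0.1137, 0.0824]
orientation: [-2.942, 1.101, 0.0]
ft_force: [-1.4, 2.1, 5.1]
finger_gap: 0.0141
finger_force: 30.0
```

Request:
servo_tool:
  deltas:
    - [[0,0,0],[0,0,0]]
    - [[0,0,0],[0,0,0]]
    - [[0,0,0],[0,0,0]]
    - [[0,0,0],[0,0,0]]
    - [[0,0,0],[0,0,0]]

```text
time_s: 23.4
position: [0.5437, -0.1137, 0.0824]
orientation: [-2.942, 1.101, 0.0]
ft_force: [-1.3, 2.3, 5.2]
finger_gap: 0.014
finger_force: 30.0
```

```bash
python3 - <<'E'
from h import *
s=env.sense();print(s['time_s'],s['joint_torque'][5],s['finger_gap'],s['finger_force'],s['orientation'])
if s['finger_gap']<.0145 and s['finger_force']>20: print(env.job_done())
E
```

```text
23.4 0.09686272591352463 0.013959716284607834 30.007977783679962 [-2.94217788e+00  1.10105997e+00  1.62223265e-04]
the job is handed in; nothing more can be done
None
```

I handed the job in at 23.4 s, with no verdict returned: the balls were stirred two rounds and the last look showed three in the bowl (all five earlier), the stirrer is back in its holder, and the gripper still holds the dial at about the third mark (wrist turned about 1.09 rad, about 2.5 s there), at the fixed 30 N grip, below the 40 N advised.

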